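# Change speed on the turntable drive

### The job

Set the antenna turntable drive to the speed marked with three pips: with closed fingers, push the lock bolt's small ball handle outwards to withdraw the bolt, push the gear lever out of its park slot, along the cross slot and fully into the slot whose tag has three pips, then push the bolt fully home again so that it locks the lever there. Only push, without forcing anything: do not take either ball handle between the fingers, and leave the loose things round the drive where they are.

Things in the scene. Friction and masses are not known exactly. Their poses are not given: they have to be found in the camera images.
- drive: bench turntable drive, fixed; 277 x 260 mm base plate. Origin on the desk under the gear lever; x points away from the operator ('far': gear case, motor, turntable), y to the operator's left, z up. The lever and bolt balls stand above all else near them but a panel antenna at x = 164 mm, 202 mm high; the turntable disc (x 68 to 192 mm) is 130 mm high
- gate_centre (a point): centre of the gate plate's top (105 mm high, axes as the drive). Its H cut: a cross slot along y, and slots along x at y = +20 and -20 mm, each reaching far and near; also a near-only park slot at y = 0. Far of the park slot is solid plate, so a lever pushed far out of park stops at the cross slot. Slots 14 mm wide, lever stem 10 mm
- gear_ball (a point): centre of the gear lever's black ball, 36 mm diameter, 135 mm from the lever's pivot (45 mm above the drive's origin). Drive axes: parked (start) x -44 mm, 173 mm high; upright 180 mm high; fully in an outer slot x +-44, y +-42 mm, 166 mm high. 2 to 3 N at the ball moves it; it stays where it is left
- shift_fore (a joint): tilt of the gear lever along the drive's x: + far, - near, 0 in the cross slot, +-0.332 rad at the slot ends; begins parked, at -0.30 to -0.332
- shift_side (a joint): tilt of the gear lever along the drive's y: + left, - right, 0 in the middle; +-0.3375 rad at the ends of the cross slot, in line with the outer slots
- bolt_ball (a point): centre of the lock bolt's ball handle, 24 mm diameter, on a 9 mm upright pin, 150 mm above the desk. The bolt is a flat bar that slides along the drive's y in the cross slot, from the right. Home (start): ball at y = -95 mm, x = 0 in drive axes, every slot barred. Withdrawn: y = -155 mm, cross slot free
- bolt_slide (a joint): travel of the lock bolt: 0 fully home, 0.060 m fully withdrawn (to the right); about 2 N moves it; it stays where it is left
- mark_three (a point): centre of the tag with three pips in a diagonal row: a white 30 mm square on the gate plate, 106 mm high. Tags with one, two, three and four pips mark the four outer slots; each lies 45 mm far or near and 36 mm left or right of the drive's origin, beyond the end of its slot. Which slot has which tag differs
- spanner: loose bystander: flat steel spanner, 136 x 32 x 4 mm, lying right of the drive; origin at its underside's centre; not to be disturbed
- note_pad: loose bystander: yellow note block, 70 x 70 x 17 mm, right of the drive's motor; origin at its underside's centre; not to be disturbed
- adapter_n: loose bystander: standing metal barrel adapter, 22 mm wide, 35 mm high, left of the gate box; origin at its underside's centre; not to be disturbed
- attenuator: loose bystander: standing ribbed metal rod, 21 mm wide, 62 mm high, left of the gate box; origin at its underside's centre; not to be disturbed
- dummy_load: loose bystander: standing black round termination with a brass-coloured top, 27 mm wide, 37 mm high, left of the drive; origin at its underside's centre; not to be disturbed
- screwdriver_y: loose bystander: screwdriver with a yellow handle, 185 x 23 x 24 mm, left of the drive's turntable; origin at its underside's centre; not to be disturbed

How it is judged:
On the way, in this order (a step that is already met when the one before it is completed fails the run):
1. the lock bolt is withdrawn (value of joint bolt_slide above 0.05 m), for 0.1 s.
2. the gear lever is fully in the slot with the three-pip tag, the bolt still withdrawn (horizontal distance between gear_ball and mark_three below 0.022 m and (value of joint shift_fore above 0.27 rad or value of joint shift_fore below -0.27 rad) and value of joint bolt_slide above 0.03 m), for 0.2 s.
At the end, for the whole second after the job is handed in: the gear lever stands in the slot with the three-pip tag (ball within 22 mm of the tag seen from above, tilted at least 0.27 of its 0.332 rad into the slot) and the lock bolt is home to within 6 mm (horizontal distance between gear_ball and mark_three below 0.022 m and (value of joint shift_fore above 0.27 rad or value of joint shift_fore below -0.27 rad) and value of joint bolt_slide below 0.006 m); the robot touches nothing.
It fails at once if the gear lever's ball is taken between the fingers (distance between the grasp point and gear_ball below 0.014 m).
It fails at once if the bolt's ball is taken between the fingers (distance between the grasp point and bolt_ball below 0.01 m).
It fails at once if the lever, the bolt or the drive is forced (over 45 N) (contact force between any of the arm, the fingers and drive above 45 N).
It fails at once if a loose thing by the drive is moved more than 30 mm or lifted (distance of any of spanner, note_pad, adapter_n, attenuator, dummy_load, screwdriver_y from where it was at the start of the episode above 0.03 m).
It also fails if it takes over 54 s, if anything falls off the work surface, if the arm or the gripper's body presses on something with over 40 N, if the wrist force passes 120 N, or if a joint passes its speed limit or range.

### The arm

A 7-joint arm with a two-finger parallel gripper is mounted at the origin on the work surface; the furniture and walls round the work are solid. World frame = base frame: x ahead of the robot, y to its left, z up, the work surface at z = 0. Lengths are in m, angles in rad, forces in N, time in s.
With the tool pointing down it reaches from about 0.425 to 0.95 m from the base axis. Payload 4.7 kg.
Tool frame: the origin (TCP) lies at the very end of the fingers, on their centre line; the grasp point (between the pads) lies behind it (r.grip_depth is the z of the grasp point in the tool frame, in m); z points along the fingers, y is the line along which they close (so a half turn about z gives the same grasp; the last joint's range is limited). The gripper opens to 85 mm and grips with 20 to 120 N. Pads are 22 mm wide; open, the fingers measure 114 mm over their backs; the gripper's body (76 mm by 85 mm) begins 54 mm behind the grasp point. The pads swing forward as they close: fully open they stand 13 mm farther back than shut.
Start: joints at [-1.375, 0.469, -0.049, 1.532, 0.024, 1.141, -0.082], TCP at [0.15, 0.658, 0.202] pointing down, gripper open.
Joint ranges: [-2.59, 2.59], [-0.33, 1.99], [-1.39, 1.29], [0.1, 2.45], [-1.04, 4.18], [0.21, 1.99], [-2.66, 2.66]. Speed limits (rad/s): [2.57, 2.57, 3.14, 3.14, 3.14, 3.14, 3.14].

### API

Orientations are given as a 3x3 rotation matrix whose columns are the frame's x, y, z axes.
In Python, from bench import r gives the robot as it stands. The module is installed in compiled form; this text tells all that it offers.
- The arm moves only by the shell command python3 -m handwheel 'ROWS' [FORCE]. ROWS is JSON, a list of rows, each an object with "fingers": the opening, from -1 (shut) to 1 (fully open); "delta_pos": the shift along the tool's x, y, z as a fraction of full scale, a list of three; "delta_rot": the turn, a rotation vector about the tool's x, y, z as a fraction of full scale, a list of three. A call has 1 to 10 rows; each row is the pose to reach, as a shift and turn from the pose commanded when the call began, along the tool's axes at that moment, turning the shorter way round; what a row does not reach only later rows make up. Full scale, the value 1, is 0.1 m for a shift and 180 degrees for a turn. A row lasts 1/8 s, in which the tool goes at most 62.5 mm and 10.7 degrees, less where a joint would pass 70% of its speed; a pose out of reach is approached as far as the arm can. A call with a number of a shift or a turn outside -1 to 1 is refused whole. A call with a gripper value outside its range is refused whole. The fingers move at their own pace and stop on an object; FORCE is the grip in N (left out, the last holds). Time passes only in rows, so rows that repeat a pose let the fingers close. It gives the time, the measured TCP pose, the force, the opening and the grip force at its end, in the units of the state.
- r.sense(): the state, without advancing time (a new reading comes with each control period).
- r.capture(name): name is "scene" or "top" or "wrist"; returns a dict with "color" (400x640x3 uint8, red, green, blue), "depth" (400x640 float32, m along the optical axis (not along the pixel's ray), 0 where there is no reading), "fovy" (degrees; the focal length in pixels is half the picture's height over the tangent of half this angle, whatever the lens; pixels are square), "cx", "cy" (the principal point, pixels), "k1" (the pictures are not rectified: a ray, as slopes to the right and down, at radius r is drawn at 1 + k1 r^2 times it, then the intrinsics apply), "xyz" and "attitude" of the camera in the world. Camera axes: x right, y down, z forward; pixel columns grow to the right and rows downward; lengths in m; the calibration is good to about 2 mm. A picture is of the moment at which its call begins.
- r.hand_in(): hands the job in; it is judged then, once.
Trained networks look in the newest picture that a camera, given by its name, has taken for a name from the list of things; names that differ only in an ending like _2 or _b are one class to them, and where a whole thing is asked for, a point or a joint stands for the part that bears it (a point fixed in the world has none). Each returns a list of dicts, best first, with "confidence" (0 to 1); they miss things now and then, are a little off and sometimes report something else, mostly with a low value. They report only what shows in the picture. A call takes as long as a camera call.
- r.spot_in(camera, target): "uv" ([column, row] in pixels, amid what is visible of it).
The state is a dict: "clock": time; "qpos": joint angles; "qvel": joint speeds; "tau": joint torques, N m; "ee_pos": TCP position; "tool_rot": TCP orientation; "ft_force": force on the tool from outside, world axes, zero at the start; "wrist_torque": the same for the moment, N m; "grip_width": finger opening in m; "grip_force": force on a finger pad.
Only numpy, scipy, OpenCV 4.12 (cv2) and the standard library are available. Lean on these libraries where they do the work, as an engineer would, in place of code of your own. Each camera call takes 0.05 s, during which the arm holds its last target. There are 200 camera calls.

## Working session

There is one attempt and no reset: what is moved stays moved. The work goes in short steps, Python scripts to look and compute and a shell command to move; the robot and the scene stay as the last step left them, time stands still between calls to the robot, and variables do not carry over. Pictures are saved under pics/ and viewed, at most 10 in all, crops included, and the job is handed in when it is done.

```bash
mkdir -p pics
cat > h.py <<'E'
import numpy as np, cv2
from bench import r
def ray(c,uv):
    f=200/np.tan(np.radians(c["fovy"])/2)
    d=np.array([(uv[0]-c["cx"])/f,(uv[1]-c["cy"])/f]); s=d.copy()
    for _ in range(20): s=d/(1+c["k1"]*(s@s))
    return np.array(c["attitude"])@np.array([s[0],s[1],1.]),np.array(c["xyz"])
def atz(c,uv,z):
    d,o=ray(c,uv); return o+d*(z-o[2])/d[2]
def dep(c,uv):
    d,o=ray(c,uv);u,v=int(round(uv[0])),int(round(uv[1]))
    p=c["depth"][max(v-1,0):v+2,max(u-1,0):u+2];p=p[p>0]
    return o+d*np.median(p) if len(p) else None
def tri(rs):
    A=0;b=0
    for d,o in rs:
        d=d/np.linalg.norm(d);P=np.eye(3)-np.outer(d,d);A=A+P;b=b+P@o
    return np.linalg.solve(A,b)
E
cat > a.py <<'E'
from h import *
np.set_printoptions(precision=4,suppress=True)
C={}
for n in("scene","top","wrist"):
    C[n]=r.capture(n); c=C[n]
    cv2.imwrite(f"pics/{n}0.png",c["color"][:,:,::-1])
    print(n,c["xyz"],c["fovy"],c["k1"])
for t in("gear_ball","bolt_ball","mark_three","gate_centre","drive","spanner","note_pad"):
    rs=[]
    for n in C:
        for d in r.spot_in(n,t)[:2]:
            print(t,n,np.round(d["uv"],1),round(d["confidence"],2),dep(C[n],d["uv"]))
        l=r.spot_in(n,t)
        if l and l[0]["confidence"]>.4: rs.append(ray(C[n],l[0]["uv"]))
    if len(rs)>1: print(" tri",t,tri(rs))
s=r.sense();print(s["clock"],s["ee_pos"],s["tool_rot"],s["ft_force"],r.grip_depth)
a=cv2.resize(C["top"]["color"],(800,500))
E
python3 a.py
```

```text
scene [0.2812 0.829  0.5937] 51.51223204271098 0.013191675355392854
top [0.5694 0.2218 0.9946] 54.0762967347708 -0.02322962779007455
wrist [0.0826 0.6744 0.3742] 70.00713290169188 0.01682503624135233
gear_ball scene [393.6 212.8] 0.87 [0.4834 0.1986 0.1736]
gear_ball top [323.1 270.5] 0.61 [0.4854 0.186  0.1898]
gear_ball top [320.1 272.3] 0.58 [0.4817 0.1921 0.1893]
 tri gear_ball [0.4851 0.1858 0.1659]
bolt_ball scene [365.5 311. ] 0.72 [0.4726 0.3098 0.0221]
bolt_ball scene [388.5 197.7] 0.5 [ 0.6085 -0.1262 -0.0003]
bolt_ball top [352.1 251.6] 0.69 [0.5188 0.1169 0.1073]
 tri bolt_ball [ 0.5249  0.0924 -0.2016]
mark_three scene [403.4 230. ] 0.67 [0.4746 0.1465 0.1066]
mark_three top [413.6 182.2] 0.72 [ 0.6881 -0.0509  0.0179]
mark_three top [342.6 269.3] 0.45 [0.4793 0.1384 0.1065]
 tri mark_three [ 0.6234 -0.094  -0.0743]
gate_centre scene [345.3 239.9] 0.91 [0.5597 0.2358 0.1023]
gate_centre top [342.  219.8] 0.93 [0.5903 0.1397 0.1087]
gate_centre top [320.4 270.6] 0.48 [0.4851 0.1915 0.1896]
 tri gate_centre [0.599  0.1349 0.0214]
drive scene [346.7 241.1] 0.89 [0.556  0.2368 0.1015]
drive scene [364.3 308.4] 0.36 [0.4748 0.3117 0.0292]
drive top [345.  213.5] 0.96 [0.6046 0.1329 0.1086]
drive top [248.8 209.4] 0.36 [0.6174 0.3631 0.0183]
 tri drive [0.6088 0.1227 0.0067]
spanner scene [406.3 217.3] 0.55 [ 0.5298 -0.0552  0.0035]
spanner top [414.2 229.7] 0.54 [ 0.5681 -0.0542  0.0037]
spanner top [270.8 266.8] 0.29 [0.4774 0.3062 0.0272]
 tri spanner [ 0.551  -0.0639 -0.0079]
note_pad top [413.1 182.8] 0.9 [ 0.6865 -0.0495  0.0182]
2.25 [0.1505 0.6581 0.2017] [[-0.9748  0.2229  0.    ]
 [ 0.2229  0.9748  0.0001]
 [-0.      0.0001 -1.    ]] [-0.5499 -1.6464  0.1036] -0.0187
```

```bash
python3 -c "
import cv2
a=cv2.imread('pics/top0.png')[150:310,230:440];b=cv2.imread('pics/scene0.png')[130:330,250:510]
cv2.imwrite('pics/t1.png',cv2.resize(a,None,fx=3.7,fy=3.7,interpolation=2));cv2.imwrite('pics/s1.png',cv2.resize(b,None,fx=3,fy=3,interpolation=2))"
```

```text
(no output)
```

View pics/t1.png

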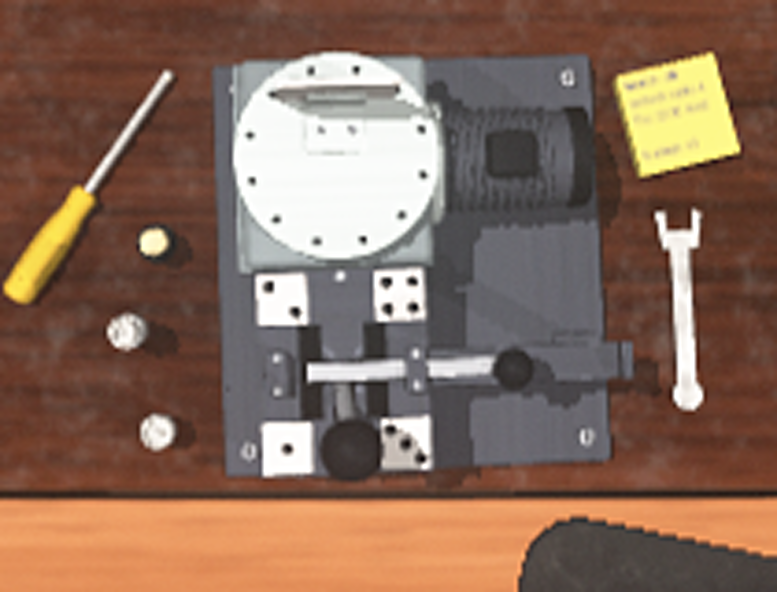

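View pics/s1.png

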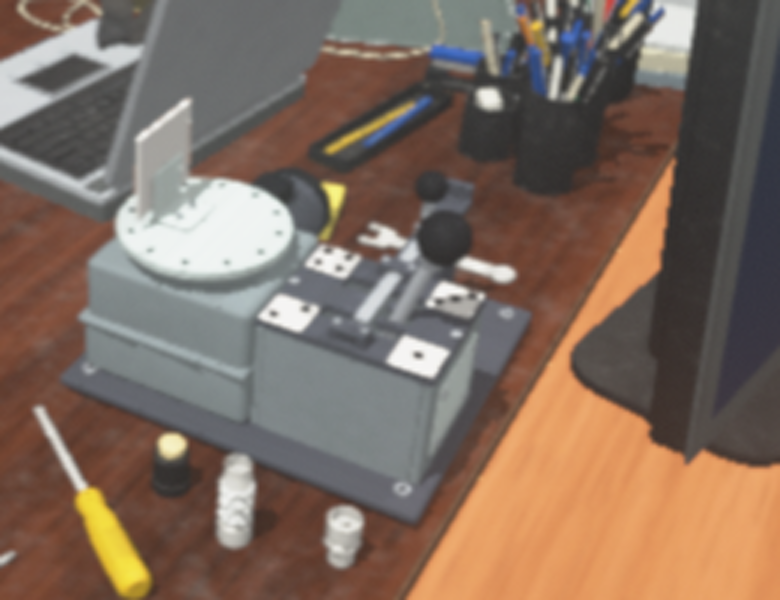

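```bash
cat > b.py <<'E'
from h import *
np.set_printoptions(precision=4,suppress=True)
c=r.capture("top")
px=lambda u,v:np.array([230+u/3.7,150+v/3.7])-.36
T=[((281,299),(45,36)),((399,294),(45,-36)),((287,447),(-45,36)),((407,443),(-45,-36))]
W=np.array([atz(c,px(*a),.106)[:2] for a,_ in T]);D=np.array([b for _,b in T])/1000
H,_=cv2.estimateAffinePartial2D(D,W);print(H,np.hypot(*H[:,0]),np.degrees(np.arctan2(H[1,0],H[0,0])))
print(W@np.eye(2)-(D@H[:,:2].T+H[:,2]), [dep(c,px(*a)) for a,_ in T])
print("bolt",atz(c,px(513,368),.15),"pred",H@[0,-.095,1],dep(c,px(513,368)),"gear",atz(c,px(350,449),.173),"pred",H@[-.044,0,1],dep(c,px(350,449)))
# height map
z=np.zeros((26,24))
P=[]
for v in range(0,400,2):
    for u in range(0,640,2):
        p=dep(c,(u,v))
        if p is not None: P.append(p)
P=np.array(P);print(P.min(0),P.max(0))
xs=np.arange(.1,1.05,.05);ys=np.arange(.8,-.5,-.05)
print("     "+" ".join(f"{y*100:4.0f}" for y in ys))
for x in xs[::-1]:
    print(f"{x:.2f}",*[f"{m.max()*1000:4.0f}" if len(m:=P[(abs(P[:,0]-x)<.025)&(abs(P[:,1]-y)<.025),2]) else "   ." for y in ys])
cv2.imwrite("pics/top1.png",c["color"][:,:,::-1])
E
python3 b.py
```

```text
[[ 1.0013 -0.0448  0.5228]
 [ 0.0448  1.0013  0.1837]] 1.002263901580542 2.5642958166666556
[[-0.0002  0.0002]
 [-0.0002  0.0001]
 [ 0.0006  0.0002]
 [-0.0003 -0.0006]] [array([0.5661, 0.222 , 0.1066]), array([0.5693, 0.1498, 0.1065]), array([0.4769, 0.2179, 0.1075]), array([0.4793, 0.1452, 0.1078])]
bolt [0.5266 0.087  0.15  ] pred [0.5271 0.0886] [0.5272 0.0889 0.1619] gear [0.4826 0.1829 0.173 ] pred [0.4787 0.1817] [0.4846 0.1837 0.1915]
[ 0.0521 -0.6993 -0.4526] [1.4318 0.934  0.4072]
       80   75   70   65   60   55   50   45   40   35   30   25   20   15   10    5   -0   -5  -10  -15  -20  -25  -30  -35  -40  -45
1.00    .    .    2   19  122  107   89   59   24   24    2    2    2    2    3   32   32   33   35   34   57   67   74  133  136  136
0.95    .    .    2    3   14   13    2   33   21    2    2    2    2    2    2   36   37   36   35   36   36   56   82  140  145  135
0.90    .    .   18   20   14   14   32   42   33    2    2    3    3    3    2   37   38   35   35   35   36   39   66   84   32   76
0.85    .    .   17   20   14   14   34   43   31    2    2    2 
[... 1394 characters left out ...]
    3    4    3    4  210
0.30    2    4    3    4    3    3    3    3    4    4    4    3    4  176    2  407  405  404  403  395  375  339    4    4    3    4
0.25    3    3    3    3    4    5    3    3    3    4    4    3    4    4    .    .    .    .    .    .    .    5    4    4    4    9
0.20    1    3    4    4    3    4    4    4    4    4    3    4    3    5    3    4    .    .    .    .    .    .    .    5    4    9
0.15    1    3    3    3    3    3    3    3    4    3    3    3    3    4    3    4    7    4    .    .    .    .    .    .    .    7
0.10    .    .    .    .    .    .    .    .    .    .    .    .    .    .    .    .    .    .    .    .    .    .    .    .    .    .
```

View pics/top0.png

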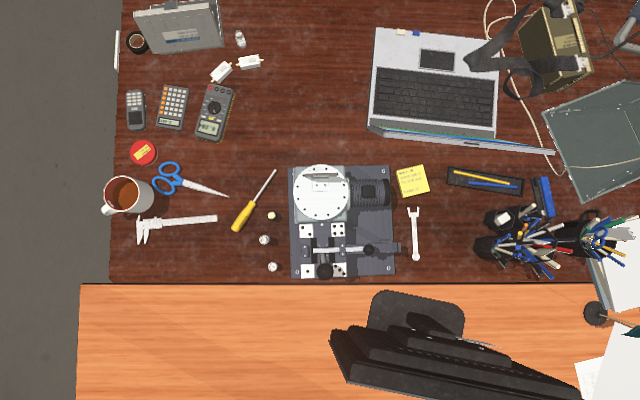

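View pics/scene0.png

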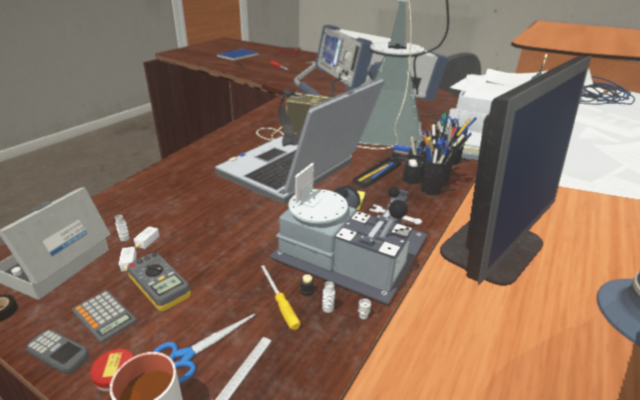

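Top view: the three-pip tag is near-right, at pixel (340,270). The bolt ball is at (368,249) and the gear ball at (324,271). A 0.4 m tall monitor stands near-right, around (360,330). I'll turn the tool so its x axis lies along drive y and its y axis along drive x, then cross over.

```bash
R='"fingers":-1'
python3 -m handwheel '[{"fingers":-1,"delta_pos":[0,0,-0.9],"delta_rot":[0,0,0.4142]},{"fingers":-1,"delta_pos":[0,0,-0.9],"delta_rot":[0,0,0.4142]},{"fingers":-1,"delta_pos":[0,0,-0.9],"delta_rot":[0,0,0.4142]},{"fingers":-1,"delta_pos":[0,0,-0.9],"delta_rot":[0,0,0.4142]},{"fingers":-1,"delta_pos":[0,0,-0.9],"delta_rot":[0,0,0.4142]},{"fingers":-1,"delta_pos":[0,0,-0.9],"delta_rot":[0,0,0.4142]},{"fingers":-1,"delta_pos":[0,0,-0.9],"delta_rot":[0,0,0.4142]},{"fingers":-1,"delta_pos":[0,0,-0.9],"delta_rot":[0,0,0.4142]}]'
python3 -m handwheel '[{"fingers":-1,"delta_pos":[-0.9,0.6,0],"delta_rot":[0,0,0]},{"fingers":-1,"delta_pos":[-0.9,0.6,0],"delta_rot":[0,0,0]},{"fingers":-1,"delta_pos":[-0.9,0.6,0],"delta_rot":[0,0,0]}]'
cat > d.py <<'E'
from h import *
np.set_printoptions(precision=4,suppress=True)
H=np.array([[.999,-.0447,.5228],[.0447,.999,.1837]])
def dr(p): return H[:,:2].T@(np.array(p)[:2]-H[:,2])
if __name__=="__main__":
    s=r.sense();R=s["tool_rot"]
    print("t",s["clock"],"drive xy mm",dr(s["ee_pos"])*1e3,"z",s["ee_pos"][2],"yaw",np.degrees(np.arctan2(R[1,0],R[0,0])),"Rz",R[:,2],"F drive",H[:,:2].T@s["ft_force"][:2],s["ft_force"][2],"w",s["grip_width"])
    import sys
    if len(sys.argv)>1:
        c=r.capture("top")
        M=[]
        for v in range(275,400):
            for u in range(300,600,3):
                p=dep(c,(u,v))
                if p is not None and p[2]>.15 and p[0]<.45: M.append(p)
        M=np.array(M)
        for y in np.arange(-.1,.2,.025):
            m=M[abs(M[:,1]-y)<.0125]
            if len(m): print(round(y,3),"xmax",m[:,0].max(),"xmax over z>.3",m[m[:,2]>.3,0].max())
        print("ymax",M[M[:,1].argmax()])
E
python3 d.py 1
```

```text
clock: 3.3
ee_pos: [0.1503, 0.658, 0.2917]
tool_rot: [[-0.047, 0.999, 0.0], [0.999, 0.047, -0.0], [-0.0, 0.0, -1.0]]
ft_force: [-0.0, 0.6, 0.7]
grip_width: -0.0003
grip_force: 0.0
clock: 3.68
ee_pos: [0.2184, 0.5678, 0.2927]
tool_rot: [[-0.041, 0.999, 0.002], [0.999, 0.041, 0.0], [0.0, 0.002, -1.0]]
ft_force: [-0.2, 0.7, -0.4]
grip_width: 0.0002
grip_force: 0.0
t 3.675 drive xy mm [-286.8952  397.3215] z 0.29273050190994654 yaw 92.32688506802252 Rz [ 0.0015  0.0003 -1.    ] F drive [-0.2019  0.6779] -0.35547985545649796 w 0.00015554279714515815
-0.1 xmax 0.3535889125097097 xmax over z>.3 0.34011240876658344
-0.075 xmax 0.361734250730145 xmax over z>.3 0.34611382148938813
-0.05 xmax 0.3670758779663093 xmax over z>.3 0.3520212004631671
-0.025 xmax 0.36920376076216466 xmax over z>.3 0.356634341253263
-0.0 xmax 0.3734316686442555 xmax over z>.3 0.361283829548741
0.025 xmax 0.3786054513492467 xmax over z>.3 0.3669123849393665
0.05 xmax 0.37533011885256884 xmax over z>.3 0.3725201214598826
0.075 xmax 0.3779037578100799 xmax over z>.3 0.3779037578100799
0.1 xmax 0.38271113100621085 xmax over z>.3 0.38271113100621085
0.125 xmax 0.38244082358321185 xmax over z>.3 0.38244082358321185
0.15 xmax 0.37351116424313124 xmax over z>.3 0.37351116424313124
0.175 xmax 0.3418689853453663 xmax over z>.3 0.3418689853453663
ymax [0.3238 0.1664 0.1971]
```

```bash
python3 -m handwheel '[{"fingers":-1,"delta_pos":[-0.92,0.58,0],"delta_rot":[0,0,0]},{"fingers":-1,"delta_pos":[-0.92,0.58,0],"delta_rot":[0,0,0]},{"fingers":-1,"delta_pos":[-0.92,0.58,0],"delta_rot":[0,0,0]}]' >/dev/null
python3 -m handwheel '[{"fingers":-1,"delta_pos":[-0.92,0.58,0],"delta_rot":[0,0,0]},{"fingers":-1,"delta_pos":[-0.92,0.58,0],"delta_rot":[0,0,0]},{"fingers":-1,"delta_pos":[-0.92,0.58,0],"delta_rot":[0,0,0]}]' >/dev/null
python3 -m handwheel '[{"fingers":-1,"delta_pos":[-0.92,0.58,0],"delta_rot":[0,0,0]},{"fingers":-1,"delta_pos":[-0.92,0.58,0],"delta_rot":[0,0,0]},{"fingers":-1,"delta_pos":[-0.92,0.58,0],"delta_rot":[0,0,0]}]' >/dev/null
python3 -m handwheel '[{"fingers":-1,"delta_pos":[-0.92,0.58,0],"delta_rot":[0,0,0]},{"fingers":-1,"delta_pos":[-0.92,0.58,0],"delta_rot":[0,0,0]},{"fingers":-1,"delta_pos":[-0.92,0.58,0],"delta_rot":[0,0,0]},{"fingers":-1,"delta_pos":[-0.92,0.58,0],"delta_rot":[0,0,0]},{"fingers":-1,"delta_pos":[-0.92,0.58,0],"delta_rot":[0,0,0]}]' >/dev/null
python3 d.py
```

```text
t 5.475 drive xy mm [-59.6969  35.2124] z 0.2914738612627854 yaw 92.84033809504506 Rz [-0.0006  0.0003 -1.    ] F drive [ 0.746  -0.2422] 0.5586267720631145 w 0.0002797239760988887
```

```bash
python3 -m handwheel '[{"fingers":-1,"delta_pos":[-0.97,0.6,0],"delta_rot":[0,0,0]},{"fingers":-1,"delta_pos":[-0.97,0.6,0],"delta_rot":[0,0,0]},{"fingers":-1,"delta_pos":[-0.97,0.6,0],"delta_rot":[0,0,0]},{"fingers":-1,"delta_pos":[-0.97,0.6,0],"delta_rot":[0,0,0]}]' >/dev/null
cat > e.py <<'E'
from d import *
import sys
C={n:r.capture(n) for n in sys.argv[2:]}
for n,c in C.items(): cv2.imwrite(f"pics/{n}{sys.argv[1]}.png",c["color"][:,:,::-1])
for t,z in(("gear_ball",.173),("bolt_ball",.15),("mark_three",.106)):
    for n,c in C.items():
        l=r.spot_in(n,t)
        for d in l[:2]: print(t,n,np.round(d["uv"]),round(d["confidence"],2),dr(atz(c,d["uv"],z))*1e3)
E
python3 e.py 2 wrist top; python3 d.py
```

```text
gear_ball wrist [280. 129.] 0.66 [-39.8116   0.3526]
gear_ball top [319. 274.] 0.53 [-46.0978  11.4715]
gear_ball top [272. 267.] 0.39 [-26.3632 107.5588]
bolt_ball wrist [322. 181.] 0.58 [  1.1779 -56.3859]
bolt_ball top [330. 251.] 0.72 [ -1.8194 -15.0181]
bolt_ball top [325. 273.] 0.58 [-46.151   -1.7086]
mark_three wrist [284. 156.] 0.68 [-45.993  -33.6898]
t 6.375 drive xy mm [  1.0204 -63.8669] z 0.29170988460161124 yaw 92.63258351007079 Rz [-0.      0.0003 -1.    ] F drive [-0.6176  0.5534] 0.06493922780118143 w 0.00023523249862085434
```

View pics/wrist2.png

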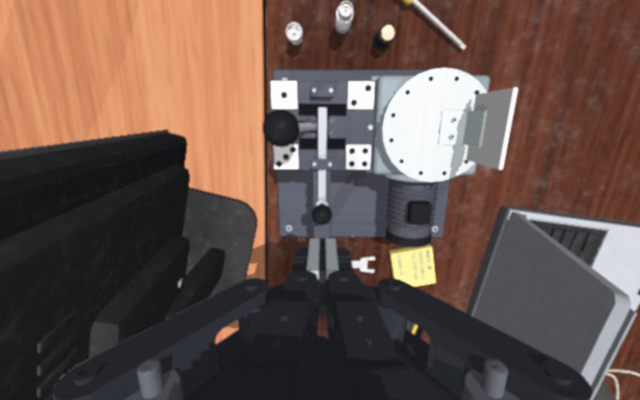

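The wrist view shows the bolt ball at (321,215), the gear ball at (281,128) and the three-pip tag at (285,156), next to the lever's near-right slot.

```bash
python3 -c "
from d import *
c=r.capture('wrist');print('bolt',dr(atz(c,(321,215),.15))*1e3,dr(atz(c,(281,128),.173))*1e3, c['xyz'])"
python3 -m handwheel '[{"fingers":-1,"delta_pos":[0.02,0,0.9],"delta_rot":[0,0,0]},{"fingers":-1,"delta_pos":[0.02,0,0.9],"delta_rot":[0,0,0]},{"fingers":-1,"delta_pos":[0.02,0,0.9],"delta_rot":[0,0,0]}]' >/dev/null
python3 -m handwheel '[{"fingers":-1,"delta_pos":[0,0,0.3],"delta_rot":[0,0,0]},{"fingers":-1,"delta_pos":[0,0,0.6],"delta_rot":[0,0,0]},{"fingers":-1,"delta_pos":[0,0,0.6],"delta_rot":[0,0,0]},{"fingers":-1,"delta_pos":[0,0,0.6],"delta_rot":[0,0,0]}]' >/dev/null
python3 d.py
```

```text
bolt [  0.8894 -98.2886] [-38.5325   0.1217] [0.5244 0.1912 0.4652]
t 7.3 drive xy mm [  2.8235 -62.2996] z 0.14368538543319048 yaw 92.56233463467088 Rz [ 0.0032  0.0012 -1.    ] F drive [0.5616 0.1813] 0.8564959019650296 w -8.350059455215706e-05
```

```bash
python3 -m handwheel '[{"fingers":-1,"delta_pos":[-0.06,0,0.02],"delta_rot":[0,0,0]},{"fingers":-1,"delta_pos":[-0.12,0,0.02],"delta_rot":[0,0,0]},{"fingers":-1,"delta_pos":[-0.18,0,0.02],"delta_rot":[0,0,0]},{"fingers":-1,"delta_pos":[-0.24,0,0.02],"delta_rot":[0,0,0]},{"fingers":-1,"delta_pos":[-0.3,0,0.02],"delta_rot":[0,0,0]},{"fingers":-1,"delta_pos":[-0.36,0,0.02],"delta_rot":[0,0,0]},{"fingers":-1,"delta_pos":[-0.42,0,0.02],"delta_rot":[0,0,0]},{"fingers":-1,"delta_pos":[-0.48,0,0.02],"delta_rot":[0,0,0]},{"fingers":-1,"delta_pos":[-0.54,0,0.02],"delta_rot":[0,0,0]},{"fingers":-1,"delta_pos":[-0.58,0,0.02],"delta_rot":[0,0,0]}]' 
python3 d.py; python3 e.py 3 top; python3 d.py
```

```text
clock: 8.55
ee_pos: [0.5294, 0.0629, 0.1397]
tool_rot: [[-0.044, 0.999, -0.0], [0.999, 0.044, 0.0], [0.0, -0.0, -1.0]]
ft_force: [0.9, -0.1, 0.1]
grip_width: -0.0002
grip_force: 0.0
t 8.55 drive xy mm [   1.206 -120.943] z 0.13967933316705575 yaw 92.54414835363801 Rz [-0.0001  0.     -1.    ] F drive [ 0.901  -0.1544] 0.05773848729676617 w -0.00021317688511197306
gear_ball top [321. 270.] 0.69 [-37.4199   8.194 ]
gear_ball top [323. 268.] 0.52 [-33.1528   2.6058]
bolt_ball top [356. 251.] 0.65 [ -4.228  -68.9334]
mark_three top [340. 269.] 0.53 [-44.8481 -37.5004]
t 8.75 drive xy mm [   1.2489 -120.3447] z 0.1396809056127883 yaw 92.5679136716889 Rz [ 0.      0.0002 -1.    ] F drive [0.1509 0.005 ] 0.3823499096180769 w -0.00014004310707560613
```

```bash
python3 -m handwheel '[{"fingers":-1,"delta_pos":[-0.04,0,0],"delta_rot":[0,0,0]},{"fingers":-1,"delta_pos":[-0.07,0,0],"delta_rot":[0,0,0]},{"fingers":-1,"delta_pos":[-0.09,0,0],"delta_rot":[0,0,0]},{"fingers":-1,"delta_pos":[-0.09,0,0],"delta_rot":[0,0,0]}]' 
python3 d.py;  python3 -c "
from h import *
a=r.capture('top')['color'][:,:,::-1][200:300,280:420];b=r.capture('wrist')['color'][:,:,::-1][50:350,180:460]
cv2.imwrite('pics/m4.png',np.hstack([cv2.resize(a,(420,300),interpolation=2),b]))"
```

```text
clock: 9.25
ee_pos: [0.5298, 0.0542, 0.1397]
tool_rot: [[-0.044, 0.999, -0.0], [0.999, 0.044, 0.0], [0.0, -0.0, -1.0]]
ft_force: [0.0, 0.0, -0.3]
grip_width: 0.0003
grip_force: 0.0
t 9.25 drive xy mm [   1.2235 -129.6984] z 0.13969453101707194 yaw 92.54159524641499 Rz [-0.  0. -1.] F drive [0.0436 0.0315] -0.2956741064020842 w 0.00029467482532345365
```

View pics/m4.png

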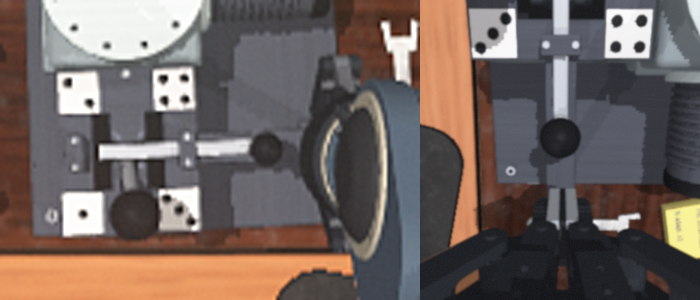

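```bash
python3 -c "
from d import *
s=r.sense()
for n in('wrist','top'):
  c=r.capture(n);print(n,c['xyz'],np.array(c['attitude'])[:,2])
  for uv in ([(320,187),(320,240),(320,255)] if n=='wrist' else [(368.3,249),(313,250.7)]):
    print(uv,dr(atz(c,uv,.15))*1e3,dr(dep(c,uv))*1e3,dep(c,uv)[2])
print(s['ee_pos'],s['qpos'],s['tau'])
"
```

```text
wrist [0.5276 0.1258 0.3132] [ 0.0127 -0.2754 -0.9612]
(320, 187) [  1.0618 -95.5255] [  1.1515 -92.6329] 0.16258808704383657
(320, 240) [   0.9697 -129.0641] [   1.1782 -117.2605] 0.17711378291098648
(320, 255) [   0.9421 -139.2296] [   1.291  -117.1392] 0.19439039850747053
top [0.5694 0.2218 0.9946] [ 0.0837 -0.0327 -0.996 ]
(368.3, 249) [ -0.3533 -96.798 ] [  0.2502 -95.1499] 0.16048602641930054
(313, 250.7) [ 1.3158 22.1536] [-0.8589 21.5145] 0.11086613909025922
[0.5298 0.0545 0.1397] [-0.6477  0.3366  0.5817  1.9655 -0.233   0.9051  0.0981] [  0.0921 -35.0408   4.7724 -20.0258   0.0153   0.0008   0.0006]
```

```bash
python3 -c "
from d import *
c=r.capture('wrist')
for u in (306,313,320,327,334):
  print(u,[(v,*np.round(np.r_[dr(dep(c,(u,v))),dep(c,(u,v))[2]]*1e3).astype(int)) for v in range(212,262,4)])
cv2.imwrite('pics/w5.png',cv2.resize(c['color'][150:290,220:420,::-1],None,fx=4,fy=4,interpolation=2))
cv2.imwrite('pics/m5.png',cv2.resize(cv2.imread('pics/top3.png')[200:300,280:420],None,fx=4,fy=4))
"
```

```text
306 [(212, np.int64(-15), np.int64(-154), np.int64(16)), (216, np.int64(-15), np.int64(-159), np.int64(17)), (220, np.int64(-15), np.int64(-163), np.int64(16)), (224, np.int64(-15), np.int64(-168), np.int64(17)), (228, np.int64(-16), np.int64(-172), np.int64(17)), (232, np.int64(-16), np.int64(-177), np.int64(16)), (236, np.int64(-17), np.int64(-188), np.int64(2)), (240, np.int64(-17), np.int64(-193), np.int64(2)), (244, np.int64(-17), np.int64(-199), np.int64(2)), (248, np.int64(-6), np.int64(-121), np.int64(178)), (252, np.int64(-6), np.int64(-121), np.int64(183)), (256, np.int64(-6), np.int64(-122), np.int64(186)), (260, np.int64(-5), np.int64(-121), np.int64(191))]
313 [(212, np.int64(-5), np.int64(-125), np.int64(105)), (216, np.int64(-5), np.int64(-129), np.int64(105)), (220, np.int64(-5), np.int64(-132), np.int64(106)), (224, np.int64(-5), np.int64(-135), np.int64(105)), (228, np.int64(-5), np.int64(-138), np.int64(105)), (232, np.int64(-5), np.int64(-142), np.int64(105)), (236, np.int64(-5), np.int64(-145), np.int64(105)), (240, np.int64(-2), np.int64(-117), np.int64(177)), (
[... 1569 characters left out ...]
64(-117), np.int64(198))]
334 [(212, np.int64(11), np.int64(-125), np.int64(105)), (216, np.int64(11), np.int64(-129), np.int64(105)), (220, np.int64(11), np.int64(-132), np.int64(105)), (224, np.int64(12), np.int64(-135), np.int64(105)), (228, np.int64(12), np.int64(-139), np.int64(104)), (232, np.int64(12), np.int64(-142), np.int64(104)), (236, np.int64(12), np.int64(-145), np.int64(105)), (240, np.int64(8), np.int64(-117), np.int64(177)), (244, np.int64(8), np.int64(-117), np.int64(182)), (248, np.int64(8), np.int64(-117), np.int64(187)), (252, np.int64(8), np.int64(-117), np.int64(191)), (256, np.int64(8), np.int64(-117), np.int64(195)), (260, np.int64(8), np.int64(-117), np.int64(199))]
```

View pics/w5.png

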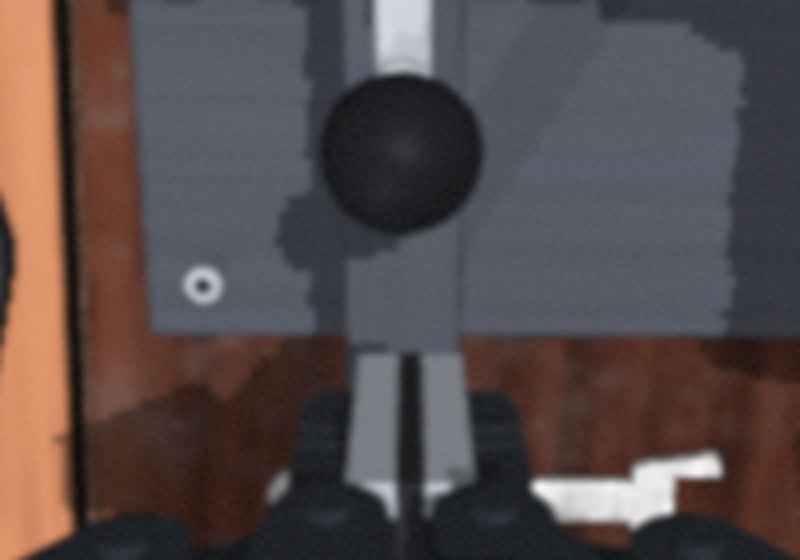

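The fingers passed over the ball without touching it. The depth image puts the real fingertips at z≈0.175 while the reported TCP is at 0.140, so they end about 35 mm short of it. I'll measure the gripper's profile before going lower.

```bash
cat > p.py <<'E'
from d import *
c=r.capture('wrist');s=r.sense();e=dr(s['ee_pos'])*1e3
P=[]
for v in range(225,400,2):
    for u in range(60,580,2):
        if c['depth'][v,u]>0 and c['depth'][v,u]<.22:
            p=dep(c,(u,v)); P.append(np.r_[dr(p)*1e3-e,(p[2]-s['ee_pos'][2])*1e3])
P=np.array(P);P=P[P[:,2]>10]
print("rel TCP: far | zmin, left-range")
for x in range(-80,81,8):
    m=P[abs(P[:,0]-x)<4]
    if len(m): print(x,np.round(m[:,2].min()),"y",m[:,1].min().round(),m[:,1].max().round(),"z",m[:,2].max().round())
m=P[abs(P[:,0])<14];
for z in range(20,120,8):
    q=m[abs(m[:,2]-z)<4]
    if len(q): print("z",z,"y front",q[:,1].max().round(),"x",q[:,0].min().round(),q[:,0].max().round())
E
python3 p.py; python3 -c "
from h import *;print([k for k in dir(r) if k[0]!='_'])"
```

```text
rel TCP: far | zmin, left-range
-64 116.0 y 12.0 13.0 z 120.0
-56 106.0 y 12.0 15.0 z 125.0
-48 96.0 y 5.0 14.0 z 124.0
-40 87.0 y -7.0 14.0 z 119.0
-32 76.0 y -7.0 14.0 z 124.0
-24 74.0 y -7.0 15.0 z 125.0
-16 41.0 y 5.0 21.0 z 132.0
-8 37.0 y 8.0 21.0 z 131.0
0 35.0 y -10.0 18.0 z 125.0
8 35.0 y -7.0 21.0 z 132.0
16 39.0 y 7.0 21.0 z 132.0
24 74.0 y -7.0 20.0 z 131.0
32 76.0 y -7.0 15.0 z 124.0
40 84.0 y -7.0 14.0 z 119.0
48 94.0 y 1.0 14.0 z 123.0
56 104.0 y 10.0 15.0 z 125.0
64 113.0 y 12.0 13.0 z 120.0
z 36 y front 12.0 x -10.0 13.0
z 44 y front 12.0 x -12.0 14.0
z 52 y front 12.0 x -12.0 14.0
z 60 y front 12.0 x -12.0 14.0
z 68 y front 13.0 x -11.0 13.0
z 76 y front 15.0 x -13.0 14.0
z 84 y front 14.0 x -14.0 14.0
z 92 y front 18.0 x -12.0 13.0
z 100 y front 18.0 x -14.0 14.0
z 108 y front 19.0 x -14.0 14.0
z 116 y front 19.0 x -14.0 14.0
['Unreachable', 'capture', 'grip_depth', 'hand_in', 'sense', 'spot_in']
```

```bash
python3 -m handwheel '[{"fingers":-1,"delta_pos":[0.3,0,0],"delta_rot":[0,0,0]},{"fingers":-1,"delta_pos":[0.68,0,0],"delta_rot":[0,0,0]},{"fingers":-1,"delta_pos":[0.68,0,0],"delta_rot":[0,0,0]},{"fingers":-1,"delta_pos":[0.68,0,0],"delta_rot":[0,0,0]},{"fingers":-1,"delta_pos":[0.68,0,0.17],"delta_rot":[0,0,0]},{"fingers":-1,"delta_pos":[0.68,0,0.35],"delta_rot":[0,0,0]},{"fingers":-1,"delta_pos":[0.68,0,0.35],"delta_rot":[0,0,0]},{"fingers":-1,"delta_pos":[0.68,0,0.35],"delta_rot":[0,0,0]}]'
python3 -m handwheel '[{"fingers":-1,"delta_pos":[-0.06,0,0],"delta_rot":[0,0,0]},{"fingers":-1,"delta_pos":[-0.1,0,0],"delta_rot":[0,0,0]},{"fingers":-1,"delta_pos":[-0.14,0,0],"delta_rot":[0,0,0]},{"fingers":-1,"delta_pos":[-0.18,0,0],"delta_rot":[0,0,0]},{"fingers":-1,"delta_pos":[-0.22,0,0],"delta_rot":[0,0,0]},{"fingers":-1,"delta_pos":[-0.26,0,0],"delta_rot":[0,0,0]},{"fingers":-1,"delta_pos":[-0.3,0,0],"delta_rot":[0,0,0]}]'
python3 d.py; python3 -c "
from d import *
c=r.capture('wrist');v=[dep(c,(320,q)) for q in range(150,240,6)]
print([(round(dr(p)[1]*1e3),round(p[2]*1e3)) for p in v if p is not None])"
```

```text
clock: 10.55
ee_pos: [0.5268, 0.1219, 0.1044]
tool_rot: [[-0.044, 0.999, -0.0], [0.999, 0.044, -0.0], [-0.0, -0.0, -1.0]]
ft_force: [0.5, -0.2, -0.6]
grip_width: -0.0002
grip_force: 0.0
clock: 11.42
ee_pos: [0.5282, 0.0922, 0.1048]
tool_rot: [[-0.045, 0.999, 0.0], [0.999, 0.045, 0.0], [0.0, 0.0, -1.0]]
ft_force: [-0.2, 2.5, 2.4]
grip_width: -0.0001
grip_force: 1.1
t 11.425 drive xy mm [  1.3552 -91.6094] z 0.10478170640372131 yaw 92.56915897825516 Rz [ 0.0002  0.0003 -1.    ] F drive [-0.11    2.5495] 2.423765430129767 w -8.839688425478123e-05
[(-36, 115), (-40, 116), (-43, 116), (-46, 116), (-51, 112), (-54, 111), (-58, 112), (-61, 112), (-65, 112), (-69, 112), (-73, 112), (-77, 112), (-81, 112), (-85, 112), (-89, 112)]
```

```bash
python3 -m handwheel '[{"fingers":-1,"delta_pos":[-0.05,0,0],"delta_rot":[0,0,0]},{"fingers":-1,"delta_pos":[-0.1,0,0],"delta_rot":[0,0,0]},{"fingers":-1,"delta_pos":[-0.15,0,0],"delta_rot":[0,0,0]},{"fingers":-1,"delta_pos":[-0.2,0,0],"delta_rot":[0,0,0]},{"fingers":-1,"delta_pos":[-0.25,0,0],"delta_rot":[0,0,0]},{"fingers":-1,"delta_pos":[-0.29,0,0],"delta_rot":[0,0,0]},{"fingers":-1,"delta_pos":[-0.33,0,0],"delta_rot":[0,0,0]},{"fingers":-1,"delta_pos":[-0.36,0,0],"delta_rot":[0,0,0]},{"fingers":-1,"delta_pos":[-0.38,0,0],"delta_rot":[0,0,0]},{"fingers":-1,"delta_pos":[-0.38,0,0],"delta_rot":[0,0,0]}]'
python3 d.py
python3 -m handwheel '[{"fingers":-1,"delta_pos":[-0.01,0,0],"delta_rot":[0,0,0]},{"fingers":-1,"delta_pos":[-0.02,0,0],"delta_rot":[0,0,0]}]'
```

```text
clock: 12.72
ee_pos: [0.5297, 0.054, 0.1046]
tool_rot: [[-0.045, 0.999, -0.0], [0.999, 0.045, -0.0], [-0.0, -0.0, -1.0]]
ft_force: [0.6, 0.2, 1.5]
grip_width: 0.0001
grip_force: 0.5
t 12.725 drive xy mm [   1.1089 -129.8624] z 0.10457774103367885 yaw 92.55061967831838 Rz [-0.0002 -0.0004 -1.    ] F drive [0.6183 0.1482] 1.514583941676466 w 7.814652395774714e-05
clock: 12.98
ee_pos: [0.5298, 0.0526, 0.1046]
tool_rot: [[-0.045, 0.999, -0.0], [0.999, 0.045, 0.0], [0.0, -0.0, -1.0]]
ft_force: [-0.4, 1.7, 0.9]
grip_width: -0.0001
grip_force: 1.0
```

```bash
python3 -m handwheel '[{"fingers":-1,"delta_pos":[0.06,0,0],"delta_rot":[0,0,0]},{"fingers":-1,"delta_pos":[0.06,0,-0.5],"delta_rot":[0,0,0]},{"fingers":-1,"delta_pos":[0.3,0,-0.98],"delta_rot":[0,0,0]},{"fingers":-1,"delta_pos":[0.7,-0.3,-0.98],"delta_rot":[0,0,0]},{"fingers":-1,"delta_pos":[0.8,-0.4,-0.98],"delta_rot":[0,0,0]},{"fingers":-1,"delta_pos":[0.8,-0.4,-0.98],"delta_rot":[0,0,0]},{"fingers":-1,"delta_pos":[0.8,-0.4,-0.98],"delta_rot":[0,0,0]}]' >/dev/null
python3 e.py 6 wrist; python3 d.py
python3 -m handwheel '[{"fingers":-1,"delta_pos":[0.59,-0.4,0],"delta_rot":[0,0,0]},{"fingers":-1,"delta_pos":[0.59,-0.4,0],"delta_rot":[0,0,0]},{"fingers":-1,"delta_pos":[0.59,-0.4,0],"delta_rot":[0,0,0]},{"fingers":-1,"delta_pos":[0.59,-0.4,0],"delta_rot":[0,0,0]}]' >/dev/null
python3 d.py;python3 p.py | head -0; python3 -c "
from d import *
c=r.capture('top');print('bolt',dr(atz(c,(368,249),.15)))
P=[dep(c,(u,v)) for u in range(340,420) for v in range(230,270)]
P=np.array([np.r_[dr(p)*1e3,p[2]*1e3] for p in P if p is not None and .14<p[2]<.17]);print(P.mean(0),P.min(0),P.max(0),len(P))"
```

```text
gear_ball wrist [319. 144.] 0.62 [-39.0797   2.3852]
bolt_ball wrist [360. 235.] 0.96 [ -4.5893 -75.4073]
mark_three wrist [311. 183.] 0.65 [-47.4424 -39.3308]
mark_three wrist [462. 296.] 0.43 [ 114.1184 -164.9829]
t 14.05 drive xy mm [-38.3339 -52.5777] z 0.20248100284154497 yaw 92.45028044255028 Rz [-0.0001 -0.0007 -1.    ] F drive [-0.4471 -0.4617] -0.4499476426242063 w -0.0002711397013043687
t 14.55 drive xy mm [-77.8809   6.1133] z 0.2027922184834463 yaw 92.42235206706025 Rz [ 0.0006 -0.0004 -1.    ] F drive [ 0.6096 -0.6484] -0.28995709642448647 w 2.909695660540115e-05
bolt [-0.0003 -0.0962]
[  -1.5626 -152.4433  158.0891] [ -13.6713 -164.2315  149.5132] [  10.0172 -142.6062  163.0392] 98Exception ignored on flushing sys.stdout:
BrokenPipeError: [Errno 32] Broken pipe
```

```bash
python3 -m handwheel '[{"fingers":-1,"delta_pos":[0,0,0.4],"delta_rot":[0,0,0]},{"fingers":-1,"delta_pos":[0,0,0.76],"delta_rot":[0,0,0]},{"fingers":-1,"delta_pos":[0,0,0.76],"delta_rot":[0,0,0]},{"fingers":-1,"delta_pos":[0,0,0.76],"delta_rot":[0,0,0]},{"fingers":-1,"delta_pos":[0,0,0.76],"delta_rot":[0,0,0]}]'
python3 -m handwheel '[{"fingers":-1,"delta_pos":[0,0.05,0],"delta_rot":[0,0,0]},{"fingers":-1,"delta_pos":[0,0.1,0],"delta_rot":[0,0,0]},{"fingers":-1,"delta_pos":[0,0.15,0],"delta_rot":[0,0,0]},{"fingers":-1,"delta_pos":[0,0.2,0],"delta_rot":[0,0,0]},{"fingers":-1,"delta_pos":[0,0.25,0],"delta_rot":[0,0,0]},{"fingers":-1,"delta_pos":[0,0.3,0],"delta_rot":[0,0,0]},{"fingers":-1,"delta_pos":[0,0.34,0],"delta_rot":[0,0,0]},{"fingers":-1,"delta_pos":[0,0.38,0],"delta_rot":[0,0,0]},{"fingers":-1,"delta_pos":[0,0.41,0],"delta_rot":[0,0,0]},{"fingers":-1,"delta_pos":[0,0.41,0],"delta_rot":[0,0,0]}]'
python3 d.py
python3 -m handwheel '[{"fingers":-1,"delta_pos":[0,0.02,0],"delta_rot":[0,0,0]},{"fingers":-1,"delta_pos":[0,0.03,0],"delta_rot":[0,0,0]},{"fingers":-1,"delta_pos":[0,0.04,0],"delta_rot":[0,0,0]}]'
python3 d.py
```

```text
clock: 15.28
ee_pos: [0.445, 0.1881, 0.1282]
tool_rot: [[-0.044, 0.999, 0.003], [0.999, 0.044, 0.002], [0.002, 0.003, -1.0]]
ft_force: [0.5, -0.3, 0.4]
grip_width: -0.0
grip_force: 0.0
clock: 16.52
ee_pos: [0.4852, 0.1894, 0.1267]
tool_rot: [[-0.044, 0.999, 0.001], [0.999, 0.044, -0.0], [-0.0, 0.001, -1.0]]
ft_force: [-1.6, 0.3, 2.0]
grip_width: 0.0004
grip_force: 0.9
t 16.525 drive xy mm [-37.3377   7.3964] z 0.126657398462048 yaw 92.5485547429051 Rz [ 0.0006 -0.0001 -1.    ] F drive [-1.6329  0.3866] 1.9906730962767325 w 0.0003984203319352685
clock: 16.9
ee_pos: [0.4887, 0.1897, 0.1267]
tool_rot: [[-0.045, 0.999, -0.0], [0.999, 0.045, 0.0], [0.0, -0.0, -1.0]]
ft_force: [-2.9, 0.3, 1.2]
grip_width: -0.0
grip_force: 1.3
t 16.9 drive xy mm [-33.7574   7.4857] z 0.1266975251044002 yaw 92.56407384867605 Rz [-0.  0. -1.] F drive [-2.9221  0.4309] 1.1826708315814232 w -1.9739268405003808e-05
```

```bash
python3 -m handwheel '[{"fingers":-1,"delta_pos":[0,0.01,0],"delta_rot":[0,0,0]},{"fingers":-1,"delta_pos":[0,0.02,0],"delta_rot":[0,0,0]},{"fingers":-1,"delta_pos":[0,0.02,0],"delta_rot":[0,0,0]}]' | grep -E "ft|ee"
python3 -m handwheel '[{"fingers":-1,"delta_pos":[0,0.01,0],"delta_rot":[0,0,0]},{"fingers":-1,"delta_pos":[0,0.01,0],"delta_rot":[0,0,0]}]' | grep -E "ft|ee"
cat > g.py <<'E'
from d import *
c=r.capture('wrist')
P=[(dep(c,(u,v)),c['color'][v,u]) for u in range(220,430,2) for v in range(60,300,2)]
P=np.array([np.r_[dr(p)*1e3,p[2]*1e3] for p,k in P if p is not None and .155<p[2]<.21 and k.max()<75 and abs(dr(p)[1])<.09 and abs(dr(p)[0])<.09])
s=r.sense();e=dr(s['ee_pos'])*1e3
P=P[~((abs(P[:,0]-e[0])<17)&(abs(P[:,1]-e[1])<17))&~((P[:,2]>s['ee_pos'][2]*1e3+72)&(abs(P[:,1]-e[1])<24))]
# fit sphere R=18
from scipy.optimize import least_squares
q=least_squares(lambda q:np.linalg.norm(P-q,axis=1)-18,P.mean(0)-[0,0,12],loss='soft_l1')
print("gear ball",q.x,"cost",q.cost,len(P),"finger",e)
E
python3 g.py
```

```text
ee_pos: [0.4908, 0.1898, 0.1267]
ft_force: [-2.2, 0.3, 1.5]
ee_pos: [0.4918, 0.1898, 0.1267]
ft_force: [-2.7, -0.3, 1.8]
gear ball [  1.1161   0.8409 181.1947] cost 27.532137877184194 396 finger [-30.7273   7.5237]
```

```bash
python3 -m handwheel '[{"fingers":-1,"delta_pos":[0,-0.1,0],"delta_rot":[0,0,0]},{"fingers":-1,"delta_pos":[0.35,-0.1,-0.2],"delta_rot":[0,0,0]},{"fingers":-1,"delta_pos":[0.35,-0.1,-0.2],"delta_rot":[0,0,0]},{"fingers":-1,"delta_pos":[0.35,0.31,-0.2],"delta_rot":[0,0,0]},{"fingers":-1,"delta_pos":[0.35,0.31,-0.2],"delta_rot":[0,0,0]},{"fingers":-1,"delta_pos":[0.35,0.31,0],"delta_rot":[0,0,0]},{"fingers":-1,"delta_pos":[0.35,0.31,0],"delta_rot":[0,0,0]},{"fingers":-1,"delta_pos":[0.35,0.31,0],"delta_rot":[0,0,0]}]'
python3 d.py; python3 g.py
python3 -m handwheel '[{"fingers":-1,"delta_pos":[-0.08,0,0],"delta_rot":[0,0,0]},{"fingers":-1,"delta_pos":[-0.12,0,0],"delta_rot":[0,0,0]},{"fingers":-1,"delta_pos":[-0.17,0,0],"delta_rot":[0,0,0]},{"fingers":-1,"delta_pos":[-0.22,0,0],"delta_rot":[0,0,0]},{"fingers":-1,"delta_pos":[-0.27,0,0],"delta_rot":[0,0,0]}]'
python3 d.py
```

```text
clock: 18.58
ee_pos: [0.5209, 0.2259, 0.127]
tool_rot: [[-0.045, 0.999, 0.0], [0.999, 0.045, 0.0], [0.0, 0.0, -1.0]]
ft_force: [0.1, -0.7, -0.2]
grip_width: 0.0
grip_force: 0.0
t 18.575 drive xy mm [-0.0245 42.2879] z 0.12700071330762772 yaw 92.55199516567748 Rz [ 0.0001  0.0001 -1.    ] F drive [ 0.0698 -0.6722] -0.18854482530888306 w 2.321899284436348e-05
gear ball [ 17.874   50.1591 180.7329] cost 2.4424906541753444e-15 1 finger [ 0.2864 42.4659]
clock: 19.25
ee_pos: [0.5225, 0.1995, 0.1269]
tool_rot: [[-0.045, 0.999, 0.0], [0.999, 0.045, 0.001], [0.001, 0.001, -1.0]]
ft_force: [-0.2, 2.1, 2.5]
grip_width: -0.0
grip_force: 1.1
t 19.25 drive xy mm [ 0.414  15.7593] z 0.12693902435444532 yaw 92.59274285912325 Rz [ 0.0005  0.0008 -1.    ] F drive [-0.1574  2.0599] 2.4884329519962742 w -1.0051155573213978e-05
```

```bash
python3 -m handwheel '[{"fingers":-1,"delta_pos":[-0.05,0,0.02],"delta_rot":[0,0,0]},{"fingers":-1,"delta_pos":[-0.1,0,0.03],"delta_rot":[0,0,0]},{"fingers":-1,"delta_pos":[-0.15,0,0.03],"delta_rot":[0,0,0]},{"fingers":-1,"delta_pos":[-0.19,0,0.03],"delta_rot":[0,0,0]},{"fingers":-1,"delta_pos":[-0.22,0,0.03],"delta_rot":[0,0,0]},{"fingers":-1,"delta_pos":[-0.25,0,0.03],"delta_rot":[0,0,0]},{"fingers":-1,"delta_pos":[-0.275,0,0.03],"delta_rot":[0,0,0]},{"fingers":-1,"delta_pos":[-0.285,0,0.03],"delta_rot":[0,0,0]}]'
python3 d.py
python3 -m handwheel '[{"fingers":-1,"delta_pos":[-0.01,0,0],"delta_rot":[0,0,0]},{"fingers":-1,"delta_pos":[-0.015,0,0],"delta_rot":[0,0,0]}]'
python3 d.py
```

```text
clock: 20.25
ee_pos: [0.5235, 0.1706, 0.1236]
tool_rot: [[-0.045, 0.999, -0.0], [0.999, 0.045, -0.0], [-0.0, -0.0, -1.0]]
ft_force: [0.4, 2.8, -1.5]
grip_width: -0.0001
grip_force: 1.0
t 20.25 drive xy mm [  0.0748 -13.1643] z 0.12363729081984248 yaw 92.55379700295522 Rz [-0.0004 -0.     -1.    ] F drive [0.4935 2.7571] -1.4907919018680982 w -0.00014595730249617709
clock: 20.5
ee_pos: [0.5236, 0.1693, 0.1237]
tool_rot: [[-0.045, 0.999, -0.0], [0.999, 0.045, 0.0], [0.0, -0.0, -1.0]]
ft_force: [-0.9, 2.4, -1.3]
grip_width: 0.0001
grip_force: 1.0
t 20.5 drive xy mm [  0.1448 -14.4306] z 0.1236736203970571 yaw 92.5701510158094 Rz [-0.0001  0.0001 -1.    ] F drive [-0.7431  2.4677] -1.277984710763771 w 7.841506078526448e-05
```

```bash
python3 -m handwheel '[{"fingers":-1,"delta_pos":[-0.01,0,0],"delta_rot":[0,0,0]},{"fingers":-1,"delta_pos":[-0.02,0,0],"delta_rot":[0,0,0]},{"fingers":-1,"delta_pos":[-0.02,0,0],"delta_rot":[0,0,0]}]' |grep -E "ee|ft"
python3 -m handwheel '[{"fingers":-1,"delta_pos":[0.12,0,0],"delta_rot":[0,0,0]},{"fingers":-1,"delta_pos":[0.2,0,-0.2],"delta_rot":[0,0,0]},{"fingers":-1,"delta_pos":[0.2,0.52,-0.3],"delta_rot":[0,0,0]},{"fingers":-1,"delta_pos":[0.2,0.52,-0.3],"delta_rot":[0,0,0]},{"fingers":-1,"delta_pos":[0.2,0.52,-0.3],"delta_rot":[0,0,0]}]' |grep -E "ee|ft"
python3 d.py; python3 -c "
from d import *
c=r.capture('top')
P=[(dep(c,(u,v)),c['color'][v,u]) for u in range(310,380) for v in range(225,275)]
P=np.array([np.r_[dr(p)*1e3,p[2]*1e3] for p,k in P if p is not None and .16<p[2]<.2 and k.max()<75])
from scipy.optimize import least_squares
q=least_squares(lambda q:np.linalg.norm(P-q,axis=1)-18,P.mean(0)-[0,0,12],loss='soft_l1')
print(q.x,q.cost,len(P),P.min(0),P.max(0))
w=r.capture('wrist')
cv2.imwrite('pics/m7.png',np.hstack([cv2.resize(c['color'][200:300,270:410,::-1],(420,300),interpolation=2),w['color'][50:350,180:460,::-1]]))"
```

```text
ee_pos: [0.5238, 0.1671, 0.1237]
ft_force: [-1.2, 1.5, -1.3]
ee_pos: [0.5744, 0.1895, 0.1533]
ft_force: [-0.3, 0.2, -0.8]
t 21.5 drive xy mm [51.8171  3.4977] z 0.15333365543121427 yaw 92.56436854544354 Rz [-0.0009 -0.0007 -1.    ] F drive [-0.2778  0.2077] -0.8488178341850946 w -4.812833177192191e-05<string>:7: RuntimeWarning: Mean of empty slice.
  ret = ret.dtype.type(ret / rcount)
Traceback (most recent call last):
ValueError: Initial guess is outside of provided bounds
```

```bash
python3 -m handwheel '[{"fingers":-1,"delta_pos":[-0.3,0,0],"delta_rot":[0,0,0]},{"fingers":-1,"delta_pos":[-0.47,0,0],"delta_rot":[0,0,0]},{"fingers":-1,"delta_pos":[-0.47,0,0],"delta_rot":[0,0,0]},{"fingers":-1,"delta_pos":[-0.47,0,0],"delta_rot":[0,0,0]}]' |grep -E "ee|ft"
python3 g.py; python3 -c "
from h import *
w=r.capture('wrist');cv2.imwrite('pics/m7.png',w['color'][:,:,::-1])"
```

```text
ee_pos: [0.5767, 0.1438, 0.1537]
ft_force: [-0.1, 0.8, -0.6]
gear ball [  0.8616 -43.6234 173.2924] cost 19.9604064391629 585 finger [ 52.0283 -42.0083]
```

View pics/m7.png

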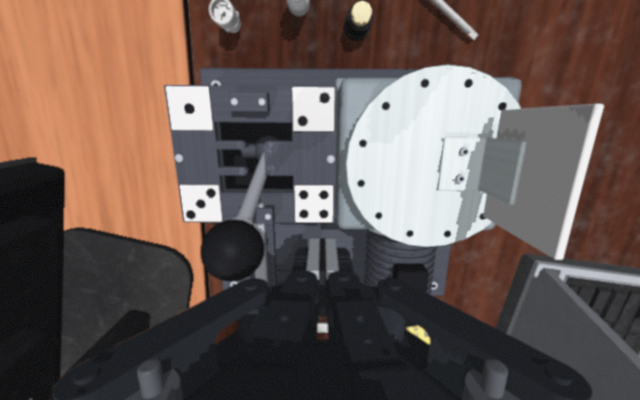

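The lever now stands at the right end of the cross slot: its ball is at (232,249) and its stem enters the right slot line. Next I lower on the far side and push it near.

```bash
python3 -m handwheel '[{"fingers":-1,"delta_pos":[0,0,0.33],"delta_rot":[0,0,0]},{"fingers":-1,"delta_pos":[0,0,0.33],"delta_rot":[0,0,0]},{"fingers":-1,"delta_pos":[0,-0.1,0.33],"delta_rot":[0,0,0]},{"fingers":-1,"delta_pos":[0,-0.16,0.33],"delta_rot":[0,0,0]},{"fingers":-1,"delta_pos":[0,-0.21,0.33],"delta_rot":[0,0,0]},{"fingers":-1,"delta_pos":[0,-0.26,0.33],"delta_rot":[0,0,0]},{"fingers":-1,"delta_pos":[0,-0.31,0.33],"delta_rot":[0,0,0]}]' |grep -E "ee|ft"
python3 -m handwheel '[{"fingers":-1,"delta_pos":[0,-0.05,0],"delta_rot":[0,0,0]},{"fingers":-1,"delta_pos":[0,-0.1,0],"delta_rot":[0,0,0]},{"fingers":-1,"delta_pos":[0,-0.15,0.02],"delta_rot":[0,0,0]},{"fingers":-1,"delta_pos":[0,-0.2,0.02],"delta_rot":[0,0,0]},{"fingers":-1,"delta_pos":[0,-0.24,0.02],"delta_rot":[0,0,0]},{"fingers":-1,"delta_pos":[0,-0.27,0.02],"delta_rot":[0,0,0]},{"fingers":-1,"delta_pos":[0,-0.29,0.02],"delta_rot":[0,0,0]}]' |grep -E "ee|ft"
python3 d.py; python3 g.py
```

```text
ee_pos: [0.5469, 0.1413, 0.1216]
ft_force: [2.1, -0.4, 2.2]
ee_pos: [0.5166, 0.1399, 0.1185]
ft_force: [2.2, 0.7, -1.6]
t 23.9 drive xy mm [ -8.113 -43.478] z 0.11851456978094474 yaw 92.56844296181981 Rz [-0.0004 -0.0001 -1.    ] F drive [2.2305 0.5857] -1.553688892292092 w -0.00013569688439598322
gear ball [-37.8568 -41.7696 168.1272] cost 81.71059814106678 670 finger [ -8.2758 -43.5113]
```

```bash
python3 -m handwheel '[{"fingers":-1,"delta_pos":[0,-0.02,0],"delta_rot":[0,0,0]},{"fingers":-1,"delta_pos":[0,-0.035,0],"delta_rot":[0,0,0]},{"fingers":-1,"delta_pos":[0,-0.045,0],"delta_rot":[0,0,0]},{"fingers":-1,"delta_pos":[0,-0.045,0],"delta_rot":[0,0,0]}]' |grep -E "ee|ft"
python3 -m handwheel '[{"fingers":-1,"delta_pos":[0,-0.01,0],"delta_rot":[0,0,0]},{"fingers":-1,"delta_pos":[0,-0.015,0],"delta_rot":[0,0,0]}]' |grep -E "ee|ft"
python3 d.py; python3 g.py
```

```text
ee_pos: [0.5124, 0.1397, 0.1187]
ft_force: [2.3, 0.4, -1.8]
ee_pos: [0.5112, 0.1397, 0.1187]
ft_force: [3.2, 1.0, -3.0]
t 24.7 drive xy mm [-13.5816 -43.4334] z 0.1187119966277142 yaw 92.5621593874994 Rz [ 0.0005  0.0001 -1.    ] F drive [3.2617 0.8225] -2.9950761988290684 w 3.914320938827781e-05
gear ball [-43.0955 -41.1665 166.498 ] cost 57.81893742314452 685 finger [-13.592  -43.4316]
```

```bash
python3 -m handwheel '[{"fingers":-1,"delta_pos":[0,-0.007,0],"delta_rot":[0,0,0]},{"fingers":-1,"delta_pos":[0,-0.007,0],"delta_rot":[0,0,0]},{"fingers":-1,"delta_pos":[0,0.12,0],"delta_rot":[0,0,0]},{"fingers":-1,"delta_pos":[0,0.15,-0.4],"delta_rot":[0,0,0]},{"fingers":-1,"delta_pos":[-0.2,0.15,-0.85],"delta_rot":[0,0,0]},{"fingers":-1,"delta_pos":[-0.7,0.15,-0.85],"delta_rot":[0,0,0]},{"fingers":-1,"delta_pos":[-0.95,0.15,-0.85],"delta_rot":[0,0,0]},{"fingers":-1,"delta_pos":[-0.95,0.15,-0.85],"delta_rot":[0,0,0]},{"fingers":-1,"delta_pos":[-0.95,0.15,-0.85],"delta_rot":[0,0,0]}]' |grep -E "ee|ft"
python3 -m handwheel '[{"fingers":-1,"delta_pos":[-0.53,0,0],"delta_rot":[0,0,0]},{"fingers":-1,"delta_pos":[-0.53,0,0],"delta_rot":[0,0,0]},{"fingers":-1,"delta_pos":[-0.53,0,0],"delta_rot":[0,0,0]},{"fingers":-1,"delta_pos":[-0.53,0,0],"delta_rot":[0,0,0]}]' |grep -E "ee|ft"
python3 d.py; python3 e.py 8 wrist; python3 g.py; python3 -c "
from d import *
c=r.capture('wrist')
P=[dep(c,(u,v)) for u in range(250,400,2) for v in range(120,240,2)]
P=np.array([np.r_[dr(p)*1e3,p[2]*1e3] for p in P if p is not None and .14<p[2]<.17 and abs(dr(p)[0])<.02 and dr(p)[1]<-.11]);print('bolt',P.min(0),P.max(0),len(P))"
```

```text
ee_pos: [0.5301, 0.0466, 0.2034]
ft_force: [-0.1, 1.1, 0.9]
ee_pos: [0.5326, -0.0056, 0.2034]
ft_force: [-0.6, 0.8, 0.1]
t 26.375 drive xy mm [   1.3022 -189.528 ] z 0.2033839809904836 yaw 92.7403685960972 Rz [-0.0008  0.0005 -1.    ] F drive [-0.5491  0.8648] 0.14324415733091014 w 2.4784120003977633e-05
gear_ball wrist [253.  10.] 0.82 [-40.5316 -52.7766]
bolt_ball wrist [323. 124.] 0.71 [   3.2031 -120.8665]
mark_three wrist [274.  28.] 0.85 [-37.9671 -44.1782]
mark_three wrist [441. 214.] 0.5 [ 120.5215 -207.1386]
bolt [ -10.3098 -163.0163  151.4713] [  11.6351 -141.4443  163.5578] 180Traceback (most recent call last):
  File "g.py", line 6, in <module>
    P=P[~((abs(P[:,0]-e[0])<17)&(abs(P[:,1]-e[1])<17))&~((P[:,2]>s['ee_pos'][2]*1e3+72)&(abs(P[:,1]-e[1])<24))]
               ~^^^^^
IndexError: too many indices for array: array is 1-dimensional, but 2 were indexed
```

```bash
python3 -m handwheel '[{"fingers":-1,"delta_pos":[0,0,0.5],"delta_rot":[0,0,0]},{"fingers":-1,"delta_pos":[0,0,0.98],"delta_rot":[0,0,0]},{"fingers":-1,"delta_pos":[0,0,0.98],"delta_rot":[0,0,0]},{"fingers":-1,"delta_pos":[0,0,0.98],"delta_rot":[0,0,0]}]' |grep -E "ee|ft"
python3 -m handwheel '[{"fingers":-1,"delta_pos":[0.07,0,0],"delta_rot":[0,0,0]},{"fingers":-1,"delta_pos":[0.13,0,0],"delta_rot":[0,0,0]},{"fingers":-1,"delta_pos":[0.19,0,0],"delta_rot":[0,0,0]},{"fingers":-1,"delta_pos":[0.25,0,0],"delta_rot":[0,0,0]},{"fingers":-1,"delta_pos":[0.31,0,0],"delta_rot":[0,0,0]},{"fingers":-1,"delta_pos":[0.37,0,0],"delta_rot":[0,0,0]},{"fingers":-1,"delta_pos":[0.43,0,0],"delta_rot":[0,0,0]},{"fingers":-1,"delta_pos":[0.49,0,0],"delta_rot":[0,0,0]},{"fingers":-1,"delta_pos":[0.54,0,0],"delta_rot":[0,0,0]},{"fingers":-1,"delta_pos":[0.6,0,0],"delta_rot":[0,0,0]}]' |grep -E "ee|ft"
python3 d.py
python3 -m handwheel '[{"fingers":-1,"delta_pos":[0.03,0,0],"delta_rot":[0,0,0]},{"fingers":-1,"delta_pos":[0.06,0,0],"delta_rot":[0,0,0]},{"fingers":-1,"delta_pos":[0.08,0,0],"delta_rot":[0,0,0]},{"fingers":-1,"delta_pos":[0.08,0,0],"delta_rot":[0,0,0]}]' |grep -E "ee|ft"
python3 d.py
```

```text
ee_pos: [0.5339, -0.0078, 0.1072]
ft_force: [-0.1, -0.1, 0.3]
ee_pos: [0.53, 0.0527, 0.1057]
ft_force: [1.3, -2.4, 1.8]
t 28.425 drive xy mm [   1.3737 -131.2213] z 0.10569768709547392 yaw 92.55277597009528 Rz [ 0.0003 -0.     -1.    ] F drive [ 1.1915 -2.4058] 1.8479499044727423 w 0.00024999764525520475
ee_pos: [0.5293, 0.0608, 0.1055]
ft_force: [0.6, -1.6, -0.0]
t 28.925 drive xy mm [   0.9725 -123.1009] z 0.10553053603121089 yaw 92.57670543978503 Rz [-0.0006  0.0004 -1.    ] F drive [ 0.5652 -1.5797] -0.025757045872039697 w -9.340763447506508e-05
```

```bash
python3 -m handwheel '[{"fingers":-1,"delta_pos":[0.015,0,0],"delta_rot":[0,0,0]},{"fingers":-1,"delta_pos":[0.03,0,0],"delta_rot":[0,0,0]},{"fingers":-1,"delta_pos":[0.03,0,0],"delta_rot":[0,0,0]}]' |grep -E "ee|ft"
python3 -m handwheel '[{"fingers":-1,"delta_pos":[0.01,0,0],"delta_rot":[0,0,0]},{"fingers":-1,"delta_pos":[0.01,0,0],"delta_rot":[0,0,0]}]' |grep -E "ee|ft"
python3 -m handwheel '[{"fingers":-1,"delta_pos":[0.005,0,0],"delta_rot":[0,0,0]},{"fingers":-1,"delta_pos":[0.01,0,0],"delta_rot":[0,0,0]}]' |grep -E "ee|ft"
python3 d.py
```

```text
ee_pos: [0.5291, 0.0636, 0.1055]
ft_force: [1.9, -2.1, 0.2]
ee_pos: [0.5291, 0.0645, 0.1056]
ft_force: [0.3, -0.9, 1.1]
ee_pos: [0.5291, 0.0654, 0.1056]
ft_force: [-0.0, -1.9, -0.5]
t 29.8 drive xy mm [   1.0141 -118.4828] z 0.10558505268308988 yaw 92.56021910331155 Rz [-0.0005  0.     -1.    ] F drive [-0.1086 -1.8727] -0.46190249474892014 w 0.0001482336983042986
```

```bash
python3 -m handwheel '[{"fingers":-1,"delta_pos":[0.01,0,0],"delta_rot":[0,0,0]},{"fingers":-1,"delta_pos":[0.01,0,0],"delta_rot":[0,0,0]}]' |grep -E "ee|ft"
python3 -m handwheel '[{"fingers":-1,"delta_pos":[0.005,0,0],"delta_rot":[0,0,0]},{"fingers":-1,"delta_pos":[0.008,0,0],"delta_rot":[0,0,0]},{"fingers":-1,"delta_pos":[0.008,0,0],"delta_rot":[0,0,0]}]' |grep -E "ee|ft"
python3 d.py
```

```text
ee_pos: [0.5291, 0.0661, 0.1056]
ft_force: [0.4, -3.5, -0.1]
ee_pos: [0.5291, 0.0662, 0.1056]
ft_force: [0.1, -4.8, -0.8]
t 30.425 drive xy mm [   1.0172 -117.6864] z 0.10559822737974081 yaw 92.52389609339883 Rz [-0.0003 -0.0011 -1.    ] F drive [-0.1005 -4.8359] -0.8474366317018964 w 0.00011860101252062666
```

The tool has stopped advancing and the force is rising, so the bolt is at its home stop. I'll back off, raise, move clear and check.

```bash
python3 -m handwheel '[{"fingers":-1,"delta_pos":[-0.1,0,0],"delta_rot":[0,0,0]},{"fingers":-1,"delta_pos":[-0.2,0,0],"delta_rot":[0,0,0]},{"fingers":-1,"delta_pos":[-0.2,0,-0.5],"delta_rot":[0,0,0]},{"fingers":-1,"delta_pos":[-0.2,0,-1],"delta_rot":[0,0,0]},{"fingers":-1,"delta_pos":[-0.3,0,-1],"delta_rot":[0,0,0]},{"fingers":-1,"delta_pos":[-0.3,0,-1],"delta_rot":[0,0,0]}]' |grep -E "ee|ft"
python3 -m handwheel '[{"fingers":-1,"delta_pos":[0,0,-0.9],"delta_rot":[0,0,0]},{"fingers":-1,"delta_pos":[0,0,-0.9],"delta_rot":[0,0,0]},{"fingers":-1,"delta_pos":[0,0,-0.9],"delta_rot":[0,0,0]},{"fingers":-1,"delta_pos":[0,0,-0.9],"delta_rot":[0,0,0]}]' |grep -E "ee|ft"
python3 -c "
from d import *
from scipy.optimize import least_squares
for n in('wrist','top'):
  c=r.capture(n);cv2.imwrite(f'pics/{n}9.png',c['color'][:,:,::-1])
  Q=[]
  for u in range(200,440,1):
    for v in range(40,300,1):
      if c['color'][v,u].max()<75 and c['depth'][v,u]>0:
        p=dep(c,(u,v)); Q.append(np.r_[dr(p),p[2]]*1e3)
  Q=np.array(Q)
  for nm,x,y,z,R in(('gear',-44,-42,166,18),('bolt',0,-95,150,12)):
    P=Q[(np.hypot(Q[:,0]-x,Q[:,1]-y)<R+4)&(Q[:,2]>z-2)&(Q[:,2]<z+R+6)]
    if len(P)<10: print(n,nm,len(P));continue
    q=least_squares(lambda q:np.linalg.norm(P-q,axis=1)-R,[x,y,z],loss='soft_l1');print(n,nm,q.x,len(P))
"
python3 d.py
```

```text
ee_pos: [0.5302, 0.0364, 0.2055]
ft_force: [-0.4, 1.0, -0.8]
ee_pos: [0.5294, 0.0375, 0.2937]
ft_force: [-0.1, -0.3, -0.4]
wrist gear [-43.2628 -40.5978 166.3587] 1114
wrist bolt [  1.51   -93.7753 151.146 ] 374
top gear [-45.8741 -41.8155 165.2772] 199
top bolt [ -1.2544 -94.5328 149.7767] 91
t 31.775 drive xy mm [   0.1027 -146.4629] z 0.2936948140891459 yaw 92.57307664669534 Rz [-0.0037 -0.0008 -1.    ] F drive [ 0.3196 -0.3961] 0.5013413653066374 w -1.8179866169459325e-05
```

View pics/wrist9.png

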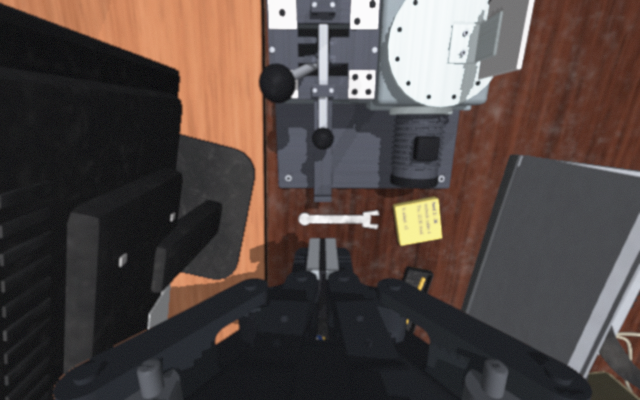

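The lever's ball at (277,83) sits over the three-pip tag in the near-right slot. The bolt is fully home with its ball at (322,138), and the gripper is clear of everything.

```bash
python3 -c "
from bench import r
print(r.hand_in())"
```

```text
the job is handed in; nothing more can be done
None
```

The job is handed in: the final pictures show the gear lever fully in the three-pip (near-right) slot, the lock bolt home against its stop and the gripper clear, though the hand-in call returned no verdict.

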